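# Load the flange nut into the assembly jig and snug the keeper against it

### The arm

A 6-joint arm with a two-finger parallel gripper is mounted at the origin on the work surface. World frame = base frame: x ahead of the robot, y to its left, z up, the work surface at z = 0. Lengths are in m, angles in rad, forces in N, time in s.
With the tool pointing down it reaches from about 0.35 to 0.975 m from the base axis. Payload 7.1 kg.
Tool frame: the origin (TCP) lies midway between the tips of the shut fingers; the grasp point (between the pads) lies 19 mm behind it (r.pinch_z is the distance from the TCP to the grasp point, in m); z points along the fingers, y is the line along which they close (so a half turn about z gives the same grasp; the last joint's range is limited). The gripper opens to 88 mm and grips with 3 to 60 N. Pads are 20 mm wide; open, the fingers measure 115 mm over their backs; the gripper's body (75 mm by 178 mm) begins 61 mm behind the grasp point.
Start: joints at [1.125, 0.423, 1.63, -0, 1.089, -0.019], TCP at [0.259, 0.569, 0.223] pointing down, gripper open.
Joint ranges: [-3, 3], [-0.9, 2.11], [0.09, 2.58], [-1.31, 4.45], [0.11, 2.69], [-2.54, 2.54]. Speed limits (rad/s): [2.39, 2.39, 3.01, 3.14, 3.14, 3.14].

### API

Orientations are given as a unit quaternion [w, x, y, z].
In Python, from rig import telemetry, viewer, workorder, r gives the robot as it stands.
- The arm moves only by the tool play_rows, never from a script. Its argument "motion" is a list of rows, each a list of 5 numbers: the shift along the tool's x, y, z in m, then the turn about the tool's z in degrees, then the closure, from 0 (fully open) to 1 (shut). In form: [[x, y, z, roll, claw], ...]. A call has 1 to 10 rows; each row is the pose to reach, as a shift and turn from the pose commanded when the call began, along the tool's axes at that moment; what a row does not reach only later rows make up. A row lasts 1/10 s, in which the tool goes at most 50 mm and 8.59 degrees, less where a joint would pass 70% of its speed; a pose out of reach is approached as far as the arm can. A call with a gripper value outside its range is refused whole. The fingers move at their own pace and stop on an object; "grip_force" is the grip in N (left out, the last holds). Time passes only in rows, so rows that repeat a pose let the fingers close. It gives the time, the measured TCP pose, the force, the opening and the grip force at its end, in the units of the state.
- telemetry.sense(): the state, without advancing time (a new reading comes with each control period).
- viewer.get_image(name): name is "side" or "top"; returns a dict with "color" (480x640x3 uint8, red, green, blue), "range_z" (480x640 float32, m along the optical axis (not along the pixel's ray), 0 where there is no reading), "fx", "fy", "cx", "cy" (pixels), "k1" (the pictures are not rectified: a ray, as slopes to the right and down, at radius r is drawn at 1 + k1 r^2 times it, then the intrinsics apply), "xyz" and "attitude" of the camera in the world. Camera axes: x right, y up, looking along -z (the intrinsics and any distortion apply to the point x, -y, -z); pixel columns grow to the right and rows downward; lengths in m; the calibration is good to about 2 mm. A picture is of the moment at which its call begins.
- workorder.job_done(): hands the job in; it is judged then, once.
The state is a dict: "clock": time; "joint_positions": joint angles; "qd": joint speeds; "joint_torque": joint torques, N m; "tool_pos": TCP position; "orientation": TCP orientation; "ft_force": force on the tool from outside, world axes, zero at the start; "wrist_torque": the same for the moment, N m; "grip_width": finger opening in m; "grasp_force": force on a finger pad.
Only numpy, scipy, OpenCV 4.12 (cv2) and the standard library are available. Lean on these libraries where they do the work, as an engineer would, in place of code of your own. Each camera call takes 0.05 s, during which the arm holds its last target. There are 200 camera calls.

### The job

Using your fingertips, gently nudge the big flange nut across the board of the wooden jig, between the battens, until it drops fully into its round pocket; slide it, do not pick it up, squeeze it or shove it hard. Then slide the forked steel keeper over the seated nut until its lip bears on the nut's side, press it snug with about 10 newtons for half a second without ramming it, and let go. Leave the small nut, the washer and the orange bulbs where they are.

Things in the scene. Friction and masses are not known exactly. Their poses are not given: they have to be found in the camera images.
- jig: Wooden jig, a board 220 (jig x) x 280 (jig y) x 30 mm, fixed to the bench, at a new place and yaw each time; origin at the centre of its underside, z up; board top at z = 30 mm. On it lie two wooden battens, 10 mm tall and 14 mm wide, with a lane between them along jig y, centred on jig x = 30 mm. Aluminium guide rails carry a keeper on its -x side.
- funnel (a point): Centre of the lane's wide mouth, at jig (30, 100) mm, at board-top height; axes as the jig's. The lane is 112 mm wide inside here, narrows evenly to 56 mm at jig y = 0, and stays 56 mm wide to jig y = -125 mm, past the pocket. It is open at both ends.
- pocket (a point): Centre of the mouth of the round pocket, at board-top height, in the lane at jig (30, -60) mm; axes as the jig's. 55 mm across, 8 mm deep, flat floor. The nut reaches it by sliding towards jig -y. Once dropped in, the nut moves no farther than the 3 mm play and then resists firmly.
- nut_mid (a point): Steel flange nut, 0.15 to 0.3 kg, loose on the slippery waxed board in the flared part of the lane, any yaw. The point is on its axis (z), 13 mm above its underside. Round flange 52 mm across, 8 mm thick, below a hexagon 36 mm across flats; 26 mm tall in all. On the board the point is 13 mm above the board top; seated in the pocket 5 mm, with the hexagon 18 mm proud.
- keeper (a joint): Keeper slide position in m: 0 is fully open; grows as the keeper moves along jig +x, starts at 0 to 0.010. Sliding it takes about 2 N, and it stays where it is left. With the nut seated it stops at 0.041 to 0.058, when its lip bears on the nut: where exactly depends on how the lip is set and the hexagon is turned. Both are rigid, so the force then rises steeply. An unseated nut blocks it early.
- tab (a point): Centre of the upright part of the keeper's push tab, a steel plate 8 mm thick (jig x), 26 mm wide (jig y), 26 to 56 mm above the board top; the point is 41 mm above the board top; axes as the jig's. Push it on its -x face, towards jig +x. Fully open it is at jig (-72, -60) mm with the fork clear of the lane, bearing on the nut at jig x = -31 to -14 mm.
- fork (a point): Middle of the fork's tip, 65 mm ahead of the tab, 23 mm above the board top. The keeper is a steel strap 42 mm wide, 5 mm thick, underside 21 mm above the board top, in two guide rails 32 mm tall, 63 mm over their outsides, from jig x = -75 to -20 mm. A lip 20 mm wide hangs from it to 10.5 mm above the board top, clamped with its face 28 to 41 mm ahead of the tab's centre, differently each time; it bears on the nut.
- bulb_a: orange rubber bulb, 74 mm wide, standing, with a thin steel stem to 148 mm; bystander (origin: centre of its underside)
- bulb_b: a second such orange bulb; bystander
- small_nut: smaller plain hex nut, 24 mm across flats, 12 mm tall, no flange, lying on the board beyond the far batten (jig +x); bystander
- washer: flat washer 38 mm across, 4 mm thick, lying on the board on the near side (jig -x); bystander
Mind the look-alikes: they are no part of the job. What is shaped like the part that bears nut_mid but pink or turquoise is not meant.

How it is judged:
On the way, in this order (a step that is already met when the one before it is completed fails the run):
1. the flange nut lies flat in the pocket while the keeper is still open (horizontal distance between nut_mid and pocket below 0.003 m and z of nut_mid in the frame of pocket between 0.002 and 0.0075 m and angle between nut_mid's own z axis and vertical below 0.06 rad and value of joint keeper below 0.02 m), for 0.2 s.
2. the keeper's lip is pressed snug against the seated nut (horizontal distance between nut_mid and pocket below 0.003 m and z of nut_mid in the frame of pocket between 0.002 and 0.0075 m and angle between nut_mid's own z axis and vertical below 0.06 rad and value of joint keeper above 0.038 m and contact force between keeper and nut above 4.5 N), for 0.2 s.
At the end, for the whole second after the job is handed in: The flange nut rests flat in the pocket (axis within 3 mm of the pocket's centre, dropped to within 2.5 mm of the floor, tilt under 0.06 rad) with the keeper left over it (slide position above 0.038 m), at rest (horizontal distance between nut_mid and pocket below 0.003 m and z of nut_mid in the frame of pocket between 0.002 and 0.0075 m and angle between nut_mid's own z axis and vertical below 0.06 rad and value of joint keeper above 0.038 m and linear speed of nut below 0.01 m/s); the robot touches nothing.
It fails at once if the fingers press on the nut with more than 16 N (contact force between the fingers and nut above 16 N).
It fails at once if the keeper is rammed against the nut with more than 15 N (contact force between keeper and nut above 15 N).
It fails at once if the nut is lifted more than 8 mm off the board or tipped by more than 0.5 rad (z of nut_mid in the frame of pocket above 0.021 m or angle between nut_mid's own z axis and vertical above 0.5 rad).
It fails at once if a bystander is shifted by more than 20 mm (distance of any of bulb_a, bulb_b, small_nut, washer from where it was at the start of the episode above 0.02 m).
It also fails if it takes over 61 s, if anything falls off the work surface, if the arm or the gripper's body presses on something with over 40 N, if the wrist force passes 120 N, or if a joint passes its speed limit or range.

## Working session

There is one attempt and no reset: what is moved stays moved. The work goes in short steps, Python scripts to look and compute and a tool call to move; the robot and the scene stay as the last step left them, time stands still between calls to the robot, and variables do not carry over. Pictures are saved under pics/ and viewed, at most 10 in all, crops included, and the job is handed in when it is done.

Besides the shell and the picture viewer there is one more tool, called after "Call:" as a command line: name --pt "numbers of a row" for each row, then --argument value for the rest. play_rows: Moves the arm, as the interface text tells. Its arguments: {"type":"object","properties":{"motion":{"type":"array"},"grip_force":{"type":"number"}},"required":["motion"]}

```bash
ls; mkdir -p pics
python3 - <<'E'
from rig import telemetry, viewer, workorder, r
import cv2,numpy as np
s=telemetry.sense();print(s)
for n in("top","side"):
    d=viewer.get_image(n);cv2.imwrite(f"pics/{n}0.png",d["color"][...,::-1]);np.savez(f"{n}0.npz",**d)
    print({k:v for k,v in d.items() if k not in("color","range_z")})
E
```

```text
pics
{'clock': 0.0, 'joint_positions': array([ 1.12501532e+00,  4.23813253e-01,  1.63067810e+00, -8.43606454e-06,
        1.08863233e+00, -1.89956348e-02]), 'qd': array([ 1.39459003e-04,  4.70690870e-04, -1.73807847e-03, -1.23965183e-03,
        1.03258424e-05, -4.65358731e-04]), 'joint_torque': array([-1.69558873e-03, -5.44622505e+01, -2.73667449e+01,  6.42376347e-02,
        2.27884634e-02, -1.01941773e-04]), 'tool_pos': array([0.25845139, 0.56844368, 0.22192361]), 'orientation': array([-1.72664434e-04,  2.11774867e-01,  9.77318177e-01, -7.45796801e-04]), 'ft_force': array([ 0.64245274, -1.37072447, -0.28590756]), 'wrist_torque': array([-0.00383608, -0.00080127,  0.05703754]), 'grasp_force': 0.0, 'grip_width': 0.08767754574129898}
{'fx': 560.892623164793, 'fy': 560.892623164793, 'cx': 316.84558237719204, 'cy': 242.0420712568133, 'k1': 0.012690018160514247, 'xyz': array([0.4657834 , 0.0123016 , 1.33642658]), 'attitude': array([ 0.70963322,  0.03997336, -0.04563199, -0.7019548 ])}
{'fx': 435.7076927013766, 'fy': 435.7076927013766, 'cx': 319.38616829825645, 'cy': 232.5285463092594, 'k1': -0.020457687355914984, 'xyz': array([0.44304337, 0.73580229, 0.64837749]), 'attitude': array([-0.09895279, -0.0609774 ,  0.44423742,  0.88833733])}
```

View pics/top0.png

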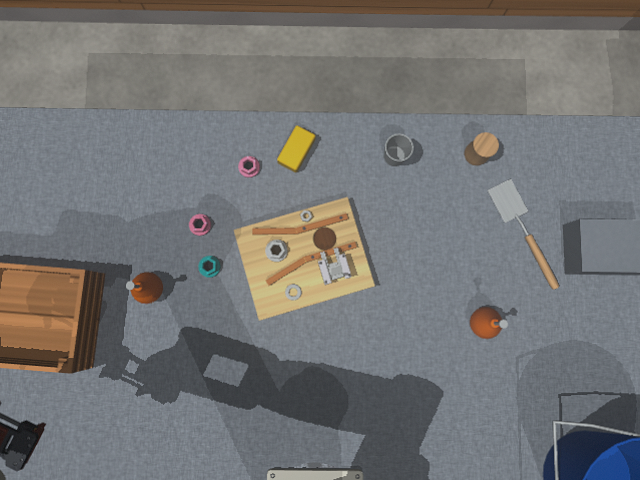

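View pics/side0.png

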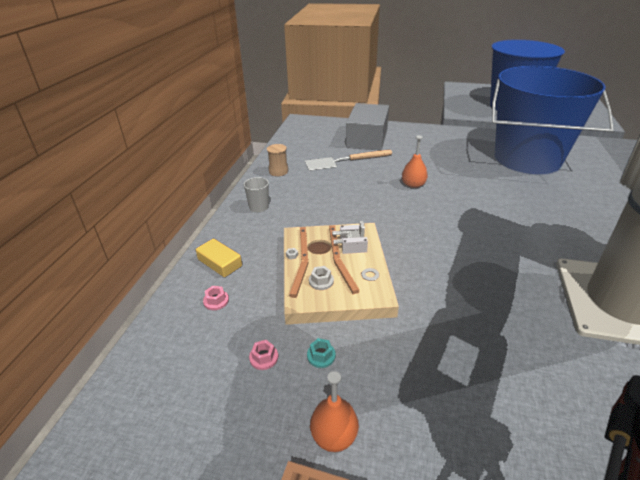

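The top view shows the board with corners near (235,230), (348,197), (375,286) and (259,319). The nut is at (277,250), the pocket at (324,239) and the keeper at about (335,266). Jig -y points image right and jig +x points image up.

```bash
cat > h.py <<'E'
import numpy as np,cv2
from scipy.spatial.transform import Rotation as R
def rot(q): return R.from_quat(np.r_[q[1:],q[0]]).as_matrix()
def K(d): return np.array([[d["fx"],0,d["cx"]],[0,d["fy"],d["cy"]],[0,0,1.]]),np.array([float(d["k1"]),0,0,0,0])
def cast(d,px,z):
    k,c=K(d);u=cv2.undistortPoints(np.float64(px).reshape(-1,1,2),k,c).reshape(-1,2)
    v=np.c_[u[:,0],-u[:,1],-np.ones(len(u))]@rot(d["attitude"]).T
    return d["xyz"]+v*((z-d["xyz"][2])/v[:,2])[:,None]
def proj(d,P):
    p=(np.atleast_2d(P)-d["xyz"])@rot(d["attitude"]);p=p*[1,-1,-1]
    k,c=K(d);return cv2.projectPoints(p,np.zeros(3),np.zeros(3),k,c)[0].reshape(-1,2)
def cloud(d):
    k,c=K(d);g=np.stack(np.meshgrid(np.arange(640.),np.arange(480.)),-1).reshape(-1,1,2)
    u=cv2.undistortPoints(g,k,c).reshape(-1,2);zz=d["range_z"].reshape(-1,1)
    return (np.c_[u[:,0],-u[:,1],-np.ones(len(u))]*zz@rot(d["attitude"]).T+d["xyz"]).reshape(480,640,3)
E
python3 - <<'E'
from h import *
for n in("top","side"):
    d=dict(np.load(n+"0.npz"));hsv=cv2.cvtColor(d["color"],cv2.COLOR_RGB2HSV)
    m=cv2.inRange(hsv,(8,50,110),(28,200,255))
    roi=np.zeros_like(m)
    if n=="top": roi[185:330,225:385]=1
    else: roi[215:330,270:405]=1
    m=m*roi
    cs=cv2.findContours(m,0,2)[0];c=cv2.convexHull(np.vstack([x for x in cs if cv2.contourArea(x)>300]))
    P=cast(d,c.reshape(-1,2),0.03)
    if n=="side": print(cv2.approxPolyDP(c,4,True).reshape(-1,2).tolist())
    q=cv2.minAreaRect(np.float32(P[:,:2]*1000));print(n,q)
    X=cloud(d);print("nz range",(d["range_z"]>0).mean())
    # pocket: dark brown
    mk=cv2.inRange(hsv,(0,40,20),(18,255,105))*roi
    for x in cv2.findContours(mk,0,2)[0]:
        if cv2.contourArea(x)>150:
            e=cv2.fitEllipse(x);print("pocket?",e,cast(d,[e[0]],0.03))
    big=cv2.resize(d["color"][185:330,225:385] if n=="top" else d["color"][215:330,270:405],None,fx=5,fy=5,interpolation=2)
    cv2.imwrite(f"pics/{n}crop0.png",cv2.resize(big,(0,0),fx=.95,fy=.95)[...,::-1] if 0 else big[:600,:800,::-1])
E
```

```text
top ((588.6757202148438, 33.31675720214844), (221.0807342529297, 281.2863464355469), 17.101394653320312)
nz range 0.9959993489583333
pocket? ((324.1670837402344, 238.15484619140625), (21.10326385498047, 21.713964462280273), 115.24412536621094) [[ 0.63427203 -0.0144463   0.03      ]]
[[374, 223], [398, 305], [396, 316], [286, 323], [284, 228]]
side ((584.8002319335938, 43.22393798828125), (220.24879455566406, 307.6643371582031), 17.1123046875)
nz range 0.9961002604166667
```

View pics/topcrop0.png

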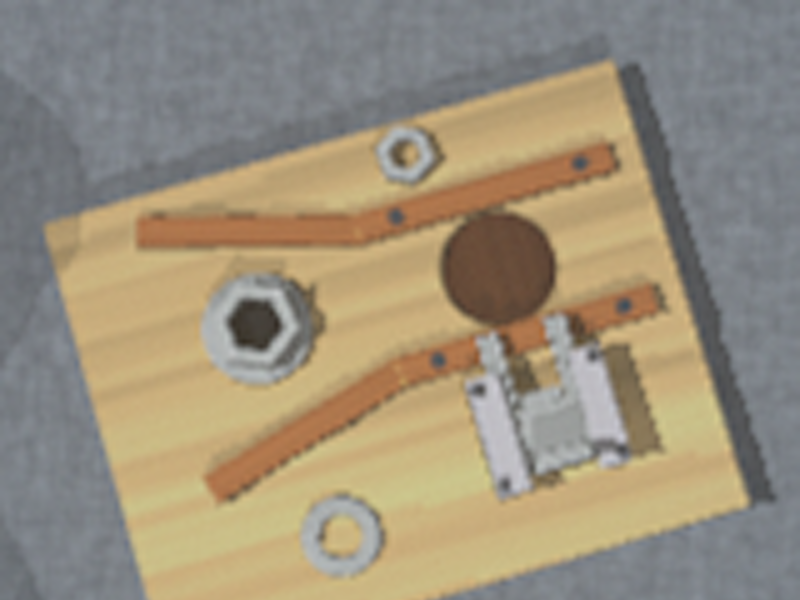

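Run:
```python
from h import *
from rig import telemetry
th=np.radians(17.1);ex=np.array([np.cos(th),np.sin(th)]);ey=np.array([-ex[1],ex[0]])
o=np.array([.5884,.0338])
J=lambda p:np.round(1000*np.c_[(p[:,:2]-o)@ex,(p[:,:2]-o)@ey],1)
for n in("top","side"):
    d=dict(np.load(n+"0.npz"));X=cloud(d);f=X.reshape(-1,3);j=(f[:,:2]-o)@np.c_[ex,ey]*1000
    inb=(abs(j[:,0])<108)&(abs(j[:,1])<138)
    b=f[inb,2];print(n,"board z med",np.median(b))
    bz=np.median(b)
    for lo,hi in((.02,.035),(.005,.0105)):
        s=inb&(f[:,2]>bz+lo)&(f[:,2]<bz+hi)&(j[:,1]>20)&(abs(j[:,0]-30)<50)
        print(" nut",lo,s.sum(),np.median(j[s],0),(j[s].min(0)+j[s].max(0))/2,np.ptp(j[s],0))
    s=inb&(f[:,2]>bz+.038)&(f[:,2]<bz+.06)&(j[:,1]<-30);print(" tab",s.sum(),j[s].min(0),j[s].max(0),np.median(j[s],0))
    # colour: grey bright metal connected comps
    hsv=cv2.cvtColor(d["color"],cv2.COLOR_RGB2HSV);m=cv2.inRange(hsv,(0,0,90),(180,45,255))
    m=m*inb.reshape(480,640).astype(np.uint8)
    for c in cv2.findContours(m,0,2)[0]:
        if cv2.contourArea(c)>60:
            (cx,cy),rr=cv2.minEnclosingCircle(c);x=cast(d,c.reshape(-1,2),.038);jj=J(x);print("  comp",round(cx),round(cy),"jig@38mm",jj.min(0),jj.max(0))
    pk=cv2.inRange(hsv,(0,60,20),(18,255,115))*inb.reshape(480,640).astype(np.uint8)
    for c in cv2.findContours(pk,0,2)[0]:
        if cv2.contourArea(c)>120: print("  dark",cv2.contourArea(c),J(cast(d,[cv2.fitEllipse(c)[0]],.03)))
s=telemetry.sense();M=rot(s["orientation"]);print(M.round(3),np.degrees(np.arctan2(M[1,0],M[0,0])))
```

```text
top board z med 0.030414011503666627
 nut 0.02 122 [32.18312573 57.63729486] [32.82587542 57.13313112] [39.78458722 36.7499238 ]
 nut 0.005 304 [33.59910315 51.92024268] [30.02730898 78.80687034] [ 99.78199873 117.06004107]
 tab 47 [-71.12383476 -71.45140753] [-63.00374389 -35.4290288 ] [-67.16950752 -57.8324399 ]
  comp 293 292 jig@38mm [-88.3  27.5] [-51.9  63.9]
  comp 333 267 jig@38mm [-74.9 -94.5] [  0.6 -28.7]
  comp 276 250 jig@38mm [ 7.8 31.4] [58.3 82.1]
  comp 306 216 jig@38mm [ 78.9 -45.2] [106.  -20.4]
  dark 368.5 [[ 30.  -59.9]]
side board z med 0.030307231637909382
 nut 0.02 171 [33.60941218 56.75904025] [33.47080501 53.79722302] [39.51437519 41.88354625]
 nut 0.005 296 [34.31109156 53.72811043] [30.058124   50.31888143] [99.84859057 60.56961371]
 tab 57 [-70.40923334 -74.0394676 ] [-62.42038436 -47.4345112 ] [-65.85388682 -53.10124419]
  comp 370 274 jig@38mm [-86.8  30.7] [-51.9  67.9]
  comp 321 278 jig@38mm [ 8.2 15.4] [57.9 85.2]
  comp 292 253 jig@38mm [ 79.8 -51.9] [104.2 -16.2]
  comp 352 238 jig@38mm [ -82. -141.] [ -4.7 -23.3]
[[-0.91   0.414 -0.001]
 [ 0.414  0.91  -0.001]
 [ 0.    -0.001 -1.   ]] 155.54586474967567
```

```bash
cat >> h.py <<'E'
th=np.radians(17.1);ex=np.array([np.cos(th),np.sin(th)]);ey=np.array([-ex[1],ex[0]])
o=np.array([.5884,.0338])
def st(tgt=None):
    from rig import telemetry
    s=telemetry.sense();M=rot(s["orientation"]);p=s["tool_pos"]
    q=p[:2]-o;print("t",s["clock"],"jig",(1000*np.r_[q@ex,q@ey,p[2]-.03]).round(1),"yaw",np.degrees(np.arctan2(M[1,0],M[0,0])).round(2),"F jig",np.r_[s["ft_force"][:2]@ex,s["ft_force"][:2]@ey,s["ft_force"][2]].round(2),"w",round(s["grip_width"]*1000,1),s["grasp_force"])
    if tgt is not None:
        t=np.r_[o+tgt[0]/1000*ex+tgt[1]/1000*ey,.03+tgt[2]/1000]
        print("tool delta mm",((t-p)@M*1000).round(1))
    return s
E
python3 -c "
from h import *
st([32.5,106,90])"
```

```text
t 0.1 jig [-158.1  608.1  192. ] yaw 155.55 F jig [ 0.79 -0.19  0.29] w 88.3 0.0
tool delta mm [-475.7 -249.2  102.3]
```

Call:
play_rows --pt "-0.043 -0.022 0 5 0.77" --pt "-0.086 -0.044 0 10 0.77" --pt "-0.129 -0.066 0 16 0.77" --pt "-0.172 -0.088 0 22 0.77" --pt "-0.215 -0.11 0 28 0.77" --pt "-0.258 -0.132 0 34 0.77" --pt "-0.301 -0.154 0 40 0.77" --pt "-0.344 -0.177 0 44 0.77" --pt "-0.387 -0.2 0 48.4 0.77" --pt "-0.43 -0.225 0.01 48.4 0.77"

```text
clock: 1.1
tool_pos: [0.5583, 0.1852, 0.2137]
orientation: [0.001, 0.595, 0.804, 0.001]
ft_force: [-0.2, 0.9, -0.5]
grip_width: 0.0206
grasp_force: 0.0
```

```bash
python3 -c "
from h import *
st([32.5,106,20])"
```

```text
t 1.1 jig [ 15.8 153.6 183.7] yaw 107.02 F jig [ 0.09  0.86 -0.54] w 20.6 0.0
tool delta mm [-47.5  16.4 163.7]
```

Call:
play_rows --pt "-0.03 0.01 0.025 0 0.77" --pt "-0.047 0.0165 0.06 0 0.77" --pt "-0.047 0.0165 0.1 0 0.77" --pt "-0.047 0.0165 0.135 0 0.77" --pt "-0.047 0.0165 0.155 0 0.77" --pt "-0.047 0.0165 0.163 0 0.77" --pt "-0.047 0.0165 0.163 0 0.77"

```text
clock: 1.8
tool_pos: [0.5854, 0.1465, 0.0487]
orientation: [-0.001, 0.594, 0.805, -0.001]
ft_force: [-0.1, -0.4, 0.0]
grip_width: 0.0201
grasp_force: 0.0
```

```bash
python3 -c "
from h import *
st([32.5,106,4])
from rig import viewer
d=viewer.get_image('side');cv2.imwrite('pics/side1.png',cv2.resize(d['color'][190:350,230:430],(800,640))[:600,:,::-1])"
```

```text
t 1.8 jig [ 30.3 108.6  18.7] yaw 107.15 F jig [-0.2  -0.32  0.03] w 20.1 0.0
tool delta mm [-2.6  2.2 14.7]
```

View pics/side1.png

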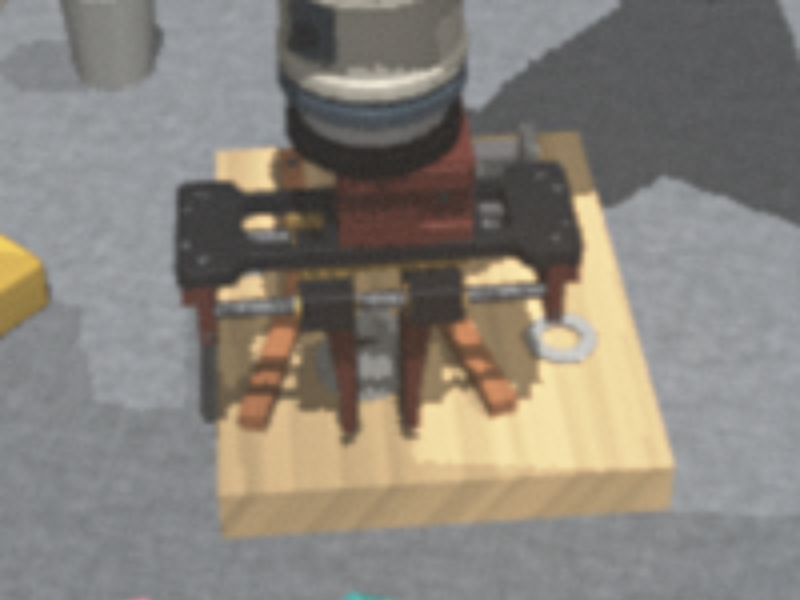

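Call:
play_rows --pt "-0.002 0.001 0.008 0 0.77" --pt "-0.005 0.002 0.0145 0 0.77" --pt "-0.008 0.002 0.0145 0 0.77" --pt "-0.01 0.002 0.0145 0 0.77" --pt "-0.012 0.002 0.0145 0 0.77" --pt "-0.014 0.002 0.0145 0 0.77" --pt "-0.016 0.002 0.0145 0 0.77" --pt "-0.018 0.002 0.0145 0 0.77" --pt "-0.02 0.002 0.0145 0 0.77" --pt "-0.022 0.002 0.0145 0 0.77"

```text
clock: 2.85
tool_pos: [0.5946, 0.1262, 0.0353]
orientation: [-0.0, 0.594, 0.805, 0.0]
ft_force: [0.7, 0.7, 0.4]
grip_width: 0.0203
grasp_force: 0.4
```

```bash
python3 -c "
from h import *
st([30,40,4])"
```

```text
t 2.85 jig [33.1 86.4  5.3] yaw 107.14 F jig [0.91 0.46 0.36] w 20.3 0.3549828822724521
tool delta mm [-46.4  -3.2   1.3]
```

Call:
play_rows --pt "-0.003 0 0 0 0.77" --pt "-0.006 0 0 0 0.77" --pt "-0.009 -0.001 0 0 0.77" --pt "-0.012 -0.001 0 0 0.77" --pt "-0.015 -0.001 0 0 0.77" --pt "-0.018 -0.002 0 0 0.77" --pt "-0.021 -0.002 0 0 0.77" --pt "-0.024 -0.002 0 0 0.77" --pt "-0.027 -0.003 0 0 0.77" --pt "-0.03 -0.003 0 0 0.77"

```text
clock: 3.85
tool_pos: [0.6005, 0.0964, 0.0353]
orientation: [-0.0, 0.594, 0.805, -0.0]
ft_force: [-1.2, 0.7, 0.4]
grip_width: 0.0205
grasp_force: 0.4
```

```bash
cat >> h.py <<'E'
def nut(n="top"):
    from rig import viewer
    d=viewer.get_image(n);X=cloud(d).reshape(-1,3);j=(X[:,:2]-o)@np.c_[ex,ey]*1000;hsv=cv2.cvtColor(d["color"],cv2.COLOR_RGB2HSV)
    inb=(abs(j[:,0]-30)<40)&(abs(j[:,1])<135)
    m=cv2.inRange(hsv,(0,0,90),(180,45,255))*inb.reshape(480,640).astype(np.uint8)
    for c in cv2.findContours(m,0,2)[0]:
        if cv2.contourArea(c)>40:
            x=cast(d,c.reshape(-1,2),.038);jj=1000*(x[:,:2]-o)@np.c_[ex,ey];print(n,"comp",jj.min(0).round(),jj.max(0).round())
    return d
E
python3 -c "
from h import *
st([30,0,4])
for n in('top','side'):
  d=nut(n);cv2.imwrite(f'pics/{n}2.png',d['color'][...,::-1])
a=cv2.imread('pics/top2.png')[185:325,225:385];b=cv2.imread('pics/side2.png')[205:345,270:430]
cv2.imwrite('pics/c2.png',cv2.resize(np.hstack([a,b]),(800,350)))
"
```

```text
t 3.85 jig [30.  56.3  5.3] yaw 107.15 F jig [-0.91  1.02  0.4 ] w 20.5 0.40130326990038157
tool delta mm [-56.3  -0.    1.3]
top comp [ 45. 124.] [138. 175.]
top comp [ 28. -14.] [135. 131.]
side comp [ 17. -18.] [39. 53.]
side comp [ -23. -211.] [  53. -179.]
side comp [ -189. -1400.] [  73. -205.]
```

View pics/c2.png

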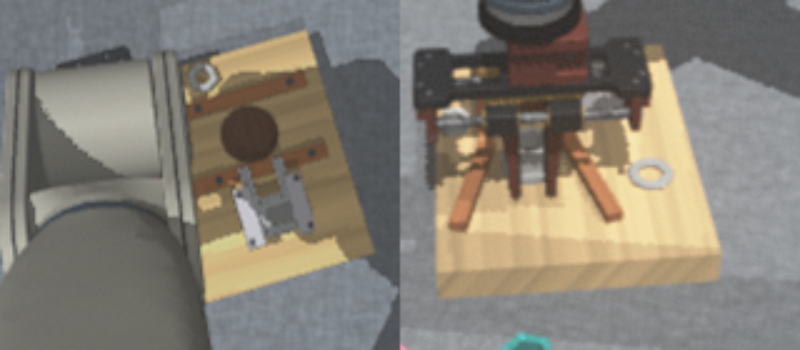

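Call:
play_rows --pt "-0.0035 0 0 0 0.77" --pt "-0.007 0 0 0 0.77" --pt "-0.0105 0 0 0 0.77" --pt "-0.014 0 0 0 0.77" --pt "-0.0175 0 0 0 0.77" --pt "-0.021 0 0 0 0.77" --pt "-0.0245 0 0 0 0.77" --pt "-0.028 0 0 0 0.77" --pt "-0.0315 0 0 0 0.77" --pt "-0.035 0 0 0 0.77"

```text
clock: 4.95
tool_pos: [0.611, 0.0629, 0.0353]
orientation: [-0.0, 0.594, 0.805, -0.0]
ft_force: [-0.6, 0.6, -0.7]
grip_width: 0.0202
grasp_force: 0.3
```

```bash
python3 -c "
from h import *
st([30,-12,4])"
```

```text
t 4.95 jig [30.1 21.2  5.3] yaw 107.14 F jig [-0.44  0.75 -0.68] w 20.2 0.33051165752112865
tool delta mm [-33.2  -0.2   1.3]
```

Call:
play_rows --pt "-0.003 0 0 0 0.77" --pt "-0.006 0 0 0 0.77" --pt "-0.009 0 0 0 0.77" --pt "-0.012 0 0 0 0.77" --pt "-0.015 0 0 0 0.77" --pt "-0.018 0 0 0 0.77" --pt "-0.021 0 0 0 0.77" --pt "-0.024 0 0 0 0.77" --pt "-0.027 0 0 0 0.77" --pt "-0.03 0 0 0 0.77"

```text
clock: 5.95
tool_pos: [0.6198, 0.0343, 0.0353]
orientation: [0.0, 0.594, 0.805, 0.0]
ft_force: [0.5, 1.3, -0.5]
grip_width: 0.0202
grasp_force: 0.4
```

```bash
python3 -c "
from h import *
st([30,-26,4])
for n in('top','side'):
  d=nut(n);cv2.imwrite(f'pics/{n}3.png',d['color'][...,::-1])
a=cv2.imread('pics/top3.png')[185:325,225:385];b=cv2.imread('pics/side3.png')[205:345,270:430]
cv2.imwrite('pics/c3.png',cv2.resize(np.hstack([a,b]),(800,350)))
"
```

```text
t 5.95 jig [30.2 -8.7  5.3] yaw 107.15 F jig [ 0.85  1.09 -0.46] w 20.2 0.3544016042724252
tool delta mm [-17.3  -0.2   1.3]
top comp [46. 31.] [140.  86.]
top comp [  28. -104.] [136.  47.]
side comp [ 16. -86.] [ 39. -14.]
side comp [ -24. -304.] [  52. -273.]
side comp [ -192. -1503.] [  73. -304.]
```

View pics/c3.png

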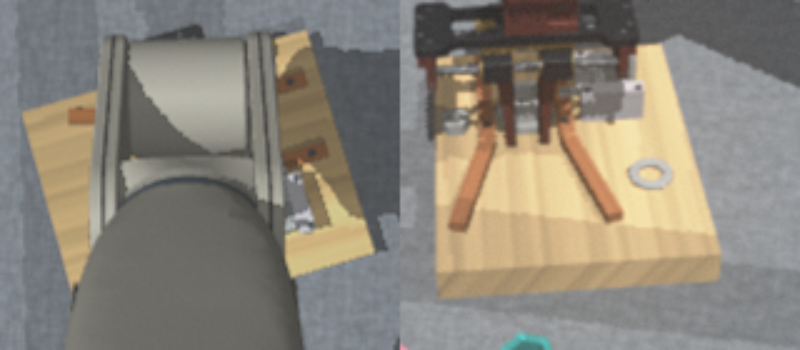

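Call:
play_rows --pt "-0.0015 0 0 0 0.77" --pt "-0.003 0 0 0 0.77" --pt "-0.0045 0 0 0 0.77" --pt "-0.006 0 0 0 0.77" --pt "-0.0075 0 0 0 0.77" --pt "-0.009 0 0 0 0.77" --pt "-0.0105 0 0 0 0.77" --pt "-0.012 0 0 0 0.77" --pt "-0.0135 0 0 0 0.77" --pt "-0.0145 0 0 0 0.77"

```text
clock: 7.05
tool_pos: [0.624, 0.0205, 0.0353]
orientation: [0.0, 0.594, 0.805, -0.0]
ft_force: [-0.9, 0.0, 0.3]
grip_width: 0.0206
grasp_force: 0.0
```

```bash
python3 -c "
from h import *
st([30,-26,4])
d=nut('side')"
```

```text
t 7.05 jig [ 30.1 -23.2   5.3] yaw 107.14 F jig [-0.85  0.27  0.34] w 20.6 0.0
tool delta mm [-2.8 -0.1  1.3]
side comp [ 17. -95.] [ 40. -28.]
side comp [ -23. -320.] [  51. -290.]
side comp [ -193. -1534.] [  72. -321.]
```

Call:
play_rows --pt "-0.001 0 0 0 0.77" --pt "-0.002 0 0 0 0.77" --pt "-0.003 0 0 0 0.77" --pt "-0.003 0 0 0 0.77"

```text
clock: 7.5
tool_pos: [0.6249, 0.0177, 0.0353]
orientation: [0.0, 0.594, 0.805, -0.0]
ft_force: [-0.2, -0.3, 0.4]
grip_width: 0.0203
grasp_force: 0.0
```

```bash
python3 -c "
from h import *
st()
from rig import viewer
d=viewer.get_image('side');X=cloud(d).reshape(-1,3);j=(X[:,:2]-o)@np.c_[ex,ey]*1000
s=(abs(j[:,0]-30)<30)&(j[:,1]<-35)&(j[:,1]>-90)&(X[:,2]<.062)
for k in np.where(s)[0]: pass
h,e=np.histogram((X[s,2]-.03)*1000,np.arange(-10,34,2));print(list(zip(e,h)))
t=s&(X[:,2]>.045);print(j[t].min(0),j[t].max(0),np.median(j[t],0))
cv2.imwrite('pics/c4.png',cv2.resize(d['color'][205:305,270:400],(780,600),interpolation=2)[...,::-1])
"
```

```text
t 7.5 jig [ 30.2 -26.1   5.3] yaw 107.14 F jig [-0.29 -0.2   0.42] w 20.3 9.629800615584827e-05
[(np.int64(-10), np.int64(2)), (np.int64(-8), np.int64(1)), (np.int64(-6), np.int64(0)), (np.int64(-4), np.int64(6)), (np.int64(-2), np.int64(27)), (np.int64(0), np.int64(30)), (np.int64(2), np.int64(17)), (np.int64(4), np.int64(17)), (np.int64(6), np.int64(25)), (np.int64(8), np.int64(31)), (np.int64(10), np.int64(27)), (np.int64(12), np.int64(17)), (np.int64(14), np.int64(13)), (np.int64(16), np.int64(11)), (np.int64(18), np.int64(20)), (np.int64(20), np.int64(13)), (np.int64(22), np.int64(11)), (np.int64(24), np.int64(12)), (np.int64(26), np.int64(2)), (np.int64(28), np.int64(0)), (np.int64(30), np.int64(0))]
[ 17.3636069  -81.87503947] [ 37.08096033 -42.5670716 ] [ 27.74386694 -48.65518719]
```

View pics/c4.png

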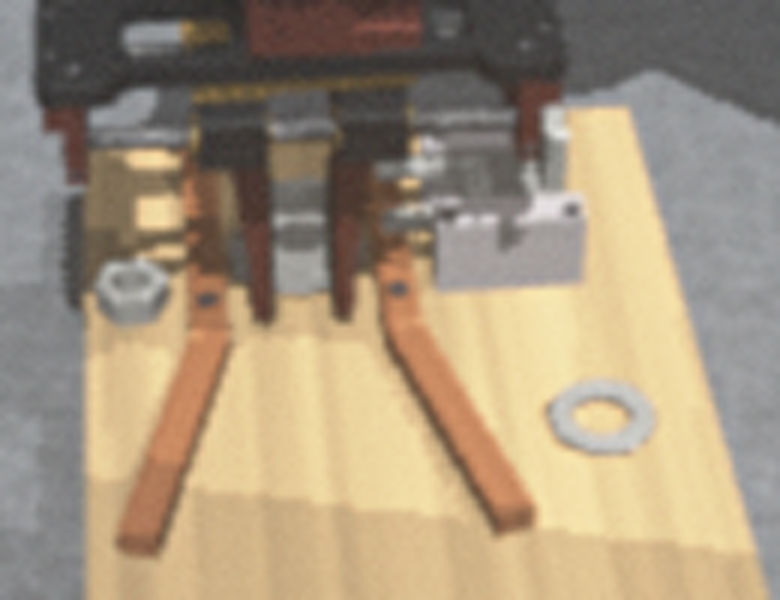

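The view between the fingers (about 300,230 in the crop) doesn't show clearly whether the nut has dropped. The contact force has vanished, so I'll back off and look.

Call:
play_rows --pt "0.006 0 0 0 0.77" --pt "0.012 0 -0.005 0 0.77" --pt "0.014 0 -0.03 0 0.77" --pt "0.014 -0.02 -0.07 0 0.77" --pt "0.014 -0.06 -0.1 7 0.8" --pt "0.014 -0.11 -0.1 15 0.9" --pt "0.014 -0.16 -0.1 23 1" --pt "0.014 -0.205 -0.1 31 1" --pt "0.014 -0.205 -0.1 39 1"

```text
clock: 8.45
tool_pos: [0.418, -0.0293, 0.1349]
orientation: [-0.002, 0.83, 0.558, -0.002]
ft_force: [0.3, -0.0, 0.4]
grip_width: 0.0008
grasp_force: 0.0
```

```bash
python3 -c "
from h import *
st([-105,-60,90])
d=nut('top')
X=cloud(d).reshape(-1,3);j=(X[:,:2]-o)@np.c_[ex,ey]*1000
s=(abs(j[:,0]-30)<22)&(abs(j[:,1]+60)<22);print('z top of nut',np.percentile(X[s,2]-.0304,[5,50,80,95]))
e=nut('side')
cv2.imwrite('pics/c5.png',cv2.resize(np.hstack([d['color'][185:325,225:385],e['color'][205:345,270:430]]),(800,350))[...,::-1])
"
```

```text
t 8.45 jig [-181.5  -10.2  104.9] yaw 67.77 F jig [ 0.29 -0.14  0.39] w 0.8 0.0
tool delta mm [ 9.9 90.8 14.4]
top comp [  3. -82.] [ 55. -32.]
z top of nut [-0.00444429  0.00710536  0.02028332  0.0254662 ]
side comp [  5. -95.] [ 55. -28.]
```

View pics/c5.png

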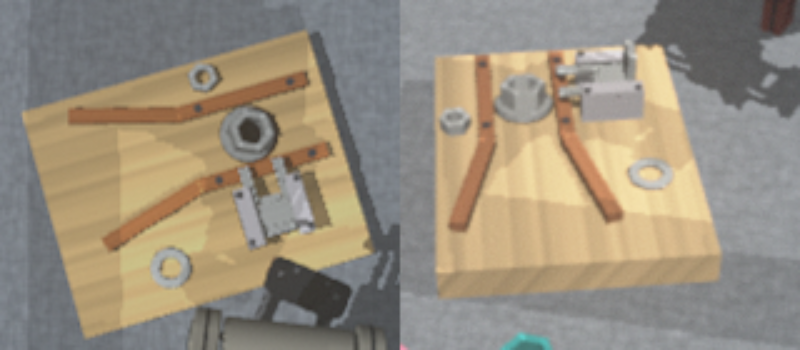

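Run:
```python
from h import *
from rig import viewer
def stats(d,c,n):
    X=cloud(d).reshape(-1,3);j=(X[:,:2]-o)@np.c_[ex,ey]*1000
    rr=np.hypot(*(j-c).T);z=(X[:,2]-.0304)*1000
    print(n,c,"ring 9-17",np.percentile(z[(rr>9)&(rr<17)],[10,50,75,90,95]).round(1),"ring 20-25",np.percentile(z[(rr>20)&(rr<25)],[10,50,90]).round(1))
for n in("top","side"):
    d0=dict(np.load(n+"0.npz"));stats(d0,[31.5,57],n)
    d=viewer.get_image(n)
    np.savez(n+"5.npz",**d)
    for c in([30,-60],[30,-57]): stats(d,c,n)
    cv2.imwrite(f"pics/n{n}.png",d["color"][...,::-1])
d=viewer.get_image("top");q=proj(d,[np.r_[o+.03*ex-.06*ey,.03]])[0].astype(int)
e=viewer.get_image("side");p=proj(e,[np.r_[o+.03*ex-.06*ey,.03]])[0].astype(int)
z=lambda d,q:cv2.resize(d["color"][q[1]-24:q[1]+24,q[0]-28:q[0]+28],(392,336),interpolation=2)
cv2.imwrite("pics/c6.png",np.hstack([z(d,q),z(e,p)])[...,::-1])
```

```text
top [31.5, 57] ring 9-17 [ 7.1 22.9 26.  27.3 27.9] ring 20-25 [ 2.7  7.1 10.6]
top [30, -60] ring 9-17 [ 2.3 18.7 20.9 23.3 24.8] ring 20-25 [-4.   3.4 10.7]
top [30, -57] ring 9-17 [ 1.4 18.7 21.8 24.3 25.1] ring 20-25 [-1.3  5.  17.2]
side [31.5, 57] ring 9-17 [ 8.4 19.9 25.  26.2 26.7] ring 20-25 [-0.9  6.2 20.8]
side [30, -60] ring 9-17 [ 8.6 18.3 21.6 23.8 24.5] ring 20-25 [1.  5.3 9.9]
side [30, -57] ring 9-17 [ 6.7 16.3 21.3 23.4 24.3] ring 20-25 [-0.5  4.6 18.8]
```

View pics/c6.png

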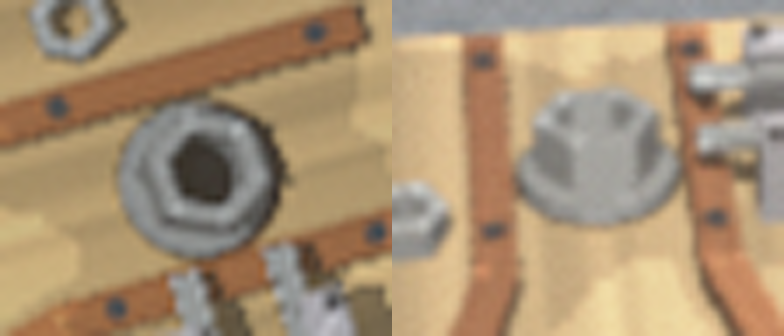

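In the enlarged view the hexagon is offset from the flange towards jig -y. The nut's leading edge is in the pocket and its trailing edge is still on the rim, so it needs a few more mm. I'm going back to finish the push.

```bash
python3 -c "
from h import *
st([30,-8,60])"
```

```text
t 8.75 jig [-173.6  -12.3  105.6] yaw 68.34 F jig [ 0.37 -0.19  0.09] w 0.6 0.0
tool delta mm [130.8 156.1  45.9]
```

Call:
play_rows --pt "0.03 0.036 0 -8 0.77" --pt "0.06 0.072 0 -16 0.77" --pt "0.09 0.108 0 -24 0.77" --pt "0.12 0.144 0.01 -32 0.77" --pt "0.131 0.156 0.03 -38.8 0.77" --pt "0.131 0.156 0.046 -38.8 0.77" --pt "0.131 0.156 0.046 -38.8 0.77"

```text
clock: 9.45
tool_pos: [0.6158, 0.0345, 0.0861]
orientation: [-0.002, 0.596, 0.803, -0.002]
ft_force: [-0.5, -0.7, -0.6]
grip_width: 0.0198
grasp_force: 0.0
```

```bash
python3 -c "
from h import *
st([30,-12,5.3])"
```

```text
t 9.45 jig [26.4 -7.4 56.1] yaw 106.88 F jig [-0.69 -0.56 -0.59] w 19.8 0.0
tool delta mm [-4.7  3.9 50.7]
```

Call:
play_rows --pt "-0.001 0.002 0.02 0 0.77" --pt "-0.002 0.004 0.04 0 0.77" --pt "-0.003 0.004 0.05 0 0.77" --pt "-0.004 0.004 0.0505 0 0.77" --pt "-0.008 0.004 0.0505 0 0.77" --pt "-0.012 0.004 0.0505 0 0.77" --pt "-0.014 0.004 0.0505 0 0.77" --pt "-0.016 0.004 0.0505 0 0.77" --pt "-0.0175 0.004 0.0505 0 0.77"

```text
clock: 10.35
tool_pos: [0.6276, 0.0185, 0.0392]
orientation: [0.0, 0.595, 0.804, 0.0]
ft_force: [-0.3, 0.7, 0.4]
grip_width: 0.0204
grasp_force: 0.0
```

```bash
python3 -c "
from h import *
st([30,-30,5.3])"
```

```text
t 10.35 jig [ 33.  -26.2   9.2] yaw 106.93 F jig [-0.1   0.72  0.41] w 20.4 0.0
tool delta mm [-3.8 -2.9  3.9]
```

Call:
play_rows --pt "0.004 -0.0015 0 0 0.77" --pt "0.006 -0.003 0.002 0 0.77" --pt "0.006 -0.003 0.004 0 0.77" --pt "0.003 -0.003 0.004 0 0.77" --pt "0.0015 -0.003 0.004 0 0.77" --pt "0 -0.003 0.004 0 0.77" --pt "-0.001 -0.003 0.004 0 0.77" --pt "-0.002 -0.003 0.004 0 0.77" --pt "-0.003 -0.003 0.004 0 0.77" --pt "-0.004 -0.003 0.004 0 0.77"

```text
clock: 11.35
tool_pos: [0.6257, 0.0139, 0.0348]
orientation: [0.0, 0.595, 0.804, -0.0]
ft_force: [-0.3, -0.5, -0.0]
grip_width: 0.0199
grasp_force: 0.0
```

```bash
python3 -c "
from h import *
st([30,-30,5.3])"
```

```text
t 11.35 jig [ 29.8 -30.    4.8] yaw 106.95 F jig [-0.43 -0.44 -0.03] w 19.9 0.0
tool delta mm [-0.   0.2 -0.5]
```

Call:
play_rows --pt "-0.001 0 0 0 0.77" --pt "-0.002 0 0 0 0.77" --pt "-0.003 0 0 0 0.77"

```text
clock: 11.65
tool_pos: [0.6266, 0.0111, 0.0349]
orientation: [0.0, 0.595, 0.804, 0.0]
ft_force: [0.0, -0.5, -0.8]
grip_width: 0.0203
grasp_force: 0.0
```

```bash
cat > k.py <<'E'
from h import *
from rig import viewer
s=st()
d=viewer.get_image("side");X=cloud(d).reshape(-1,3);j=(X[:,:2]-o)@np.c_[ex,ey]*1000;z=(X[:,2]-.0304)*1000
t=(abs(j[:,0]-30)<9)&(j[:,1]<-30)&(j[:,1]>-90)&(z<32)
for y in range(-85,-30,5):
    u=t&(abs(j[:,1]-y-2.5)<2.5)
    if u.sum(): print(y+2.5,u.sum(),z[u].min().round(1),np.median(z[u]).round(1),z[u].max().round(1))
E
python3 k.py
```

```text
t 11.65 jig [ 29.8 -32.9   4.9] yaw 106.95 F jig [-0.13 -0.45 -0.83] w 20.3 0.0
-82.5 1 17.2 17.2 17.2
-77.5 22 -2.3 12.4 19.4
-72.5 35 -0.2 9.4 18.8
-52.5 1 17.5 17.5 17.5
-47.5 22 -1.2 12.5 18.8
-42.5 47 -1.2 6.3 19.6
-37.5 13 -2.4 -0.5 2.1
-32.5 10 -2.8 0.0 1.3
```

Call:
play_rows --pt "0.006 0 0 0 0.77" --pt "0.014 0 -0.005 0 0.77" --pt "0.016 0 -0.03 0 0.77" --pt "0.016 -0.02 -0.07 0 0.77" --pt "0.01 -0.06 -0.1 8 0.8" --pt "0 -0.11 -0.1 16 0.9" --pt "-0.005 -0.16 -0.1 24 1" --pt "-0.01 -0.205 -0.1 32 1" --pt "-0.01 -0.205 -0.1 40 1"

```text
clock: 12.6
tool_pos: [0.4267, -0.0583, 0.1345]
orientation: [-0.002, 0.836, 0.549, -0.002]
ft_force: [0.2, 0.4, 0.4]
grip_width: 0.0004
grasp_force: 0.0
```

Run:
```python
from h import *
from rig import viewer
st([-105,-60,90])
def stats(d,c,n):
    X=cloud(d).reshape(-1,3);j=(X[:,:2]-o)@np.c_[ex,ey]*1000
    rr=np.hypot(*(j-c).T);z=(X[:,2]-.0304)*1000
    print(n,c,"ring 9-17",np.percentile(z[(rr>9)&(rr<17)],[10,50,75,90,95]).round(1),"ring 20-25",np.percentile(z[(rr>20)&(rr<25)],[10,50,90]).round(1))
    s=(z>38)&(z<60)&(abs(j[:,0]+60)<25)&(abs(j[:,1]+60)<25);print(" tab",j[s].min(0),j[s].max(0),np.median(j[s],0))
d=viewer.get_image("top");q=proj(d,[np.r_[o+.03*ex-.06*ey,.03]])[0].astype(int)
e=viewer.get_image("side");p=proj(e,[np.r_[o+.03*ex-.06*ey,.03]])[0].astype(int)
stats(d,[30,-60],"top");stats(e,[30,-60],"side")
z=lambda d,q:cv2.resize(d["color"][q[1]-24:q[1]+24,q[0]-28:q[0]+28],(392,336),interpolation=2)
cv2.imwrite("pics/c7.png",np.hstack([z(d,q),z(e,p)])[...,::-1])
```

```text
t 12.6 jig [-181.7  -40.5  104.5] yaw 66.54 F jig [0.26 0.31 0.38] w 0.4 0.0
tool delta mm [35. 71. 14.]
top [30, -60] ring 9-17 [-1.9 14.3 17.  19.5 20.7] ring 20-25 [-3.6 -0.3  5.8]
 tab [-71.11576433 -71.58609526] [-62.90234791 -46.09977061] [-67.26644161 -58.17940627]
side [30, -60] ring 9-17 [ 1.3 12.4 17.1 18.2 18.6] ring 20-25 [-2.3 -0.3  8.4]
 tab [-70.51990119 -76.12017076] [-62.32819248 -47.08191734] [-65.84318678 -53.34002112]
```

View pics/c7.png

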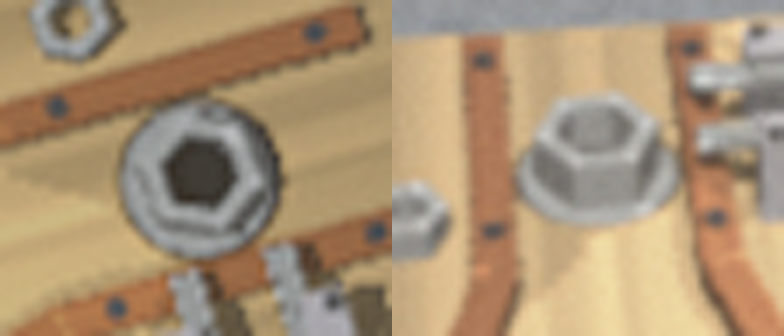

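The nut is seated flat, centred, with its hexagon about 18 mm proud. The keeper is still open, with the tab at about jig x = -67.

```bash
python3 -c "
from h import *
s=st([-100,-60,60]);print(s['joint_positions'].round(2))"
```

```text
t 12.7 jig [-176.   -42.   105.4] yaw 66.83 F jig [0.95 0.33 0.79] w 0.8 0.0
tool delta mm [35.4 69.5 45.5]
[-0.16  0.29  2.1   0.    0.75  0.24]
```

Call:
play_rows --pt "0.005 0.01 0 8 1" --pt "0.01 0.02 0 16 1" --pt "0.015 0.03 0 24 1" --pt "0.02 0.04 0 32 1" --pt "0.025 0.05 0 40 1" --pt "0.031 0.06 0.015 48 1" --pt "0.0355 0.07 0.03 49.7 1" --pt "0.0355 0.07 0.045 49.7 1" --pt "0.0355 0.07 0.045 49.7 1"

```text
clock: 13.6
tool_pos: [0.5116, -0.052, 0.0883]
orientation: [-0.0, 0.988, 0.152, -0.001]
ft_force: [-0.3, -0.4, 0.3]
grip_width: 0.0003
grasp_force: 0.0
```

```bash
python3 -c "
from h import *
s=st([-92,-60,38])"
```

```text
t 13.6 jig [-98.6 -59.4  58.3] yaw 17.51 F jig [-0.45 -0.3   0.31] w 0.3 0.0
tool delta mm [ 6.7  0.6 20.3]
```

Call:
play_rows --pt "0 0.0005 0.01 0.4 1" --pt "0 0.0005 0.02 0.4 1" --pt "0.003 0.0005 0.02 0.4 1" --pt "0.006 0.0005 0.02 0.4 1" --pt "0.008 0.0005 0.02 0.4 1" --pt "0.01 0.0005 0.02 0.4 1" --pt "0.012 0.0005 0.02 0.4 1" --pt "0.014 0.0005 0.02 0.4 1" --pt "0.016 0.0005 0.02 0.4 1" --pt "0.018 0.0005 0.02 0.4 1"

```text
clock: 14.6
tool_pos: [0.529, -0.0481, 0.0699]
orientation: [0.0, 0.989, 0.147, -0.0]
ft_force: [-1.4, -0.3, 0.7]
grip_width: 0.0003
grasp_force: 1.0
```

```bash
python3 -c "
from h import *
s=st([-50,-60,38])"
```

```text
t 14.6 jig [-80.8 -60.8  39.9] yaw 16.85 F jig [-1.45  0.1   0.74] w 0.3 1.037348359823227
tool delta mm [30.8 -0.9  1.9]
```

Call:
play_rows --pt "0.0025 0 0 0 1" --pt "0.005 0 0 0 1" --pt "0.0075 0 0 0 1" --pt "0.01 0 0 0 1" --pt "0.0125 0 0 0 1" --pt "0.015 0 0 0 1" --pt "0.0175 0 0 0 1" --pt "0.02 0 0 0 1" --pt "0.0225 0 0 0 1" --pt "0.025 0 0 0 1"

```text
clock: 15.6
tool_pos: [0.553, -0.0407, 0.0697]
orientation: [-0.0, 0.989, 0.146, -0.0]
ft_force: [-2.9, -0.1, -0.5]
grip_width: 0.0005
grasp_force: 1.1
```

```bash
cat > q.py <<'E'
from h import *
from rig import telemetry,viewer
s=st()
def tab(n):
    d=viewer.get_image(n);X=cloud(d).reshape(-1,3);j=(X[:,:2]-o)@np.c_[ex,ey]*1000;z=(X[:,2]-.0304)*1000
    u=(z>40)&(z<58)&(abs(j[:,1]+60)<14)&(j[:,0]>s_x+6)&(j[:,0]<s_x+25);print(n,"tab",u.sum(),np.median(j[u],0) if u.any() else None)
s_x=1000*(s["tool_pos"][:2]-o)@ex
tab("side")
E
python3 q.py
```

```text
t 15.6 jig [-55.7 -60.8  39.7] yaw 16.85 F jig [-2.79  0.74 -0.5 ] w 0.5 1.0731247812509537
side tab 62 [-41.30796336 -54.01695268]
```

Call:
play_rows --pt "0.001 0 0 0 1" --pt "0.002 0 0 0 1" --pt "0.003 0 0 0 1" --pt "0.004 0 0 0 1" --pt "0.005 0 0 0 1" --pt "0.006 0 0 0 1" --pt "0.0065 0 0 0 1" --pt "0.007 0 0 0 1"

```text
clock: 16.45
tool_pos: [0.5597, -0.0388, 0.0698]
orientation: [0.0, 0.989, 0.147, -0.0]
ft_force: [-1.4, 0.1, -1.1]
grip_width: 0.0004
grasp_force: 1.0
```

Call:
play_rows --pt "0.0004 0 0 0 1" --pt "0.0008 0 0 0 1" --pt "0.0012 0 0 0 1" --pt "0.0016 0 0 0 1" --pt "0.002 0 0 0 1"

```text
clock: 16.95
tool_pos: [0.5616, -0.0382, 0.0698]
orientation: [0.0, 0.989, 0.146, 0.0]
ft_force: [-2.6, -1.6, -0.3]
grip_width: 0.0005
grasp_force: 1.0
```

Run:
```python
from h import *
for n in("top0","top5"):
    d=dict(np.load(n+".npz"));hsv=cv2.cvtColor(d["color"],cv2.COLOR_RGB2HSV)
    k=cloud(d)
    for y in(-60,-64,-56,-46,-74):
        xs=np.arange(-76,22,2.)
        P=np.c_[o+xs[:,None]/1000*ex+y/1000*ey,np.full(len(xs),.056)]
        q=proj(d,P);m=q.astype(np.float32).reshape(-1,1,2)
        g=cv2.remap(hsv,m,None,cv2.INTER_NEAREST).reshape(-1,3)
        W=cv2.remap(k.astype(np.float32),m,None,cv2.INTER_NEAREST).reshape(-1,3)
        jx=1000*(W[:,:2]-o)@ex
        print(n,y," ".join(f"{a:.0f}:{z*1000-30.4:.0f}/{s}/{v}" for a,z,(h,s,v) in zip(jx,W[:,2],g)))
```

```text
top0 -60 -76:-2/94/189 -74:-1/87/196 -71:2/84/170 -71:57/30/143 -69:56/6/160 -69:56/6/160 -66:55/4/171 -64:59/2/166 -60:20/2/159 -58:23/3/157 -55:27/3/157 -53:25/3/156 -53:25/3/156 -51:24/5/157 -48:20/6/159 -45:21/7/156 -43:24/5/168 -41:24/3/175 -41:27/6/172 -38:25/3/170 -36:28/7/178 -34:19/6/170 -29:-2/56/113 -27:1/98/135 -27:1/98/135 -25:-3/93/156 -22:1/94/125 -20:-3/95/150 -18:2/94/173 -15:-0/95/199 -14:-6/94/163 -13:8/104/160 -11:11/138/157 -9:9/142/172 -6:8/141/174 -3:7/142/176 -3:7/142/176 -1:8/144/172 3:-9/131/142 6:-8/115/102 8:-10/100/94 10:-9/107/93 11:-6/103/92 13:-12/109/94 15:-3/110/100 17:-5/111/103 21:-8/115/100 23:-9/111/103 23:-9/111/103
top0 -64 -74:-6/88/204 -72:0/85/207 -72:0/85/207 -71:28/82/155 -69:55/9/145 -67:55/6/178 -65:54/4/175 -62:28/5/156 -59:27/5/158 -59:27/5/158 -56:26/5/158 -54:23/5/157 -51:23/3/158 -49:24/3/158 -47:30/3/154 -47:30/3/154 -44:27/6/167 -42:23/6/179 -40:23/8/168 -37:21/5/167 -35:23/4/175 -35:23/4/175 -31:-2/52/176 -28:-4/101/180 -25:-4/96/175 -23:1/96/168 -21:-1/95/164 -21:-1/95/164 -18:3/97/192 -16:-4/96/209 -14:1/97/182 -12:9/119/159 -1
[... 4691 characters left out ...]
5/145 13:8/4/137 15:12/9/109 17:20/14/91 19:25/2/140 22:19/5/158
top5 -74 -75:3/95/203 -72:-3/87/207 -70:-1/92/167 -69:25/35/118 -69:25/35/118 -68:54/5/163 -65:56/5/145 -62:25/4/126 -60:26/5/142 -57:23/6/158 -57:23/6/158 -54:21/3/154 -53:29/5/156 -49:23/5/158 -47:23/2/154 -45:29/3/151 -45:29/3/151 -42:24/3/165 -40:24/5/156 -38:23/7/147 -36:25/5/153 -33:22/5/153 -33:22/5/153 -31:24/7/152 -29:26/5/151 -26:29/3/154 -24:26/5/149 -21:26/5/146 -21:26/5/146 -18:22/6/160 -16:28/6/158 -14:25/5/144 -12:27/5/144 -9:25/10/156 -9:25/10/156 -7:25/8/153 -4:24/10/156 -1:14/38/140 3:-2/110/158 5:1/97/176 5:1/97/176 10:-13/91/87 11:-10/40/70 13:-0/26/80 15:2/15/86 18:0/7/111 18:0/7/111 18:19/4/137 20:23/3/149
```

Call:
play_rows --pt "0.0005 0 0 0 1" --pt "0.001 0 0 0 1" --pt "0.0015 0 0 0 1" --pt "0.002 0 0 0 1" --pt "0.0025 0 0 0 1" --pt "0.003 0 0 0 1" --pt "0.0035 0 0 0 1" --pt "0.004 0 0 0 1" --pt "0.0045 0 0 0 1" --pt "0.005 0 0 0 1"

```text
clock: 17.95
tool_pos: [0.5664, -0.0367, 0.0698]
orientation: [0.0, 0.989, 0.146, -0.0]
ft_force: [-2.1, -1.0, 0.5]
grip_width: 0.0003
grasp_force: 1.0
```

```bash
cat > n.py <<'E'
from h import *
from rig import viewer,telemetry
import os
st()
F=np.array([telemetry.sense()["ft_force"][:2]@ex for _ in range(3)])
d=viewer.get_image("side");g=cv2.cvtColor(d["color"],cv2.COLOR_RGB2GRAY).astype(np.float32)
c=proj(d,[np.r_[o+.034*ex-.058*ey,.040]])[0]
print("F",F.round(2),"px of nut",c,"px/mm",np.linalg.norm(proj(d,[np.r_[o+.044*ex-.058*ey,.040]])[0]-c)/10)
x0,y0=int(c[0])-14,int(c[1])-12
if not os.path.exists("ref.npy"): np.save("ref.npy",g)
r0=np.load("ref.npy")
T=r0[y0:y0+24,x0:x0+20]
# subpixel shift by ECC
W=np.eye(2,3,dtype=np.float32)
cc,W=cv2.findTransformECC(T,g[y0-6:y0+30,x0-6:x0+26],np.float32([[1,0,6],[0,1,6]]),cv2.MOTION_TRANSLATION,(3,100,1e-5))
print("shift px",W[:,2]-6,"cc",cc)
E
python3 n.py
```

```text
t 17.95 jig [-41.8 -60.9  39.8] yaw 16.85 F jig [-2.26 -0.31  0.46] w 0.3 1.014631725847721
F [-2.26 -2.26 -2.26] px of nut [317.02822979 244.05977178] px/mm 0.44321961646541175
shift px [-0.0240612   0.04232121] cc 0.9961732859111607
```

Call:
play_rows --pt "0.0003 0 0 0 1" --pt "0.0006 0 0 0 1" --pt "0.0009 0 0 0 1" --pt "0.0012 0 0 0 1" --pt "0.0015 0 0 0 1"

```text
clock: 18.5
tool_pos: [0.5678, -0.0363, 0.0698]
orientation: [-0.0, 0.989, 0.146, -0.0]
ft_force: [-1.7, -0.5, 1.4]
grip_width: 0.0005
grasp_force: 1.0
```

```bash
python3 n.py
```

```text
t 18.5 jig [-40.3 -60.9  39.8] yaw 16.85 F jig [-1.76  0.05  1.35] w 0.5 1.0089054331183434
F [-1.76 -1.76 -1.76] px of nut [317.02822979 244.05977178] px/mm 0.44321961646541175
shift px [-0.11600113 -0.04190111] cc 0.9912600829257203
```

Call:
play_rows --pt "0.0002 0 0 0 1" --pt "0.0004 0 0 0 1" --pt "0.0006 0 0 0 1" --pt "0.0008 0 0 0 1"

```text
clock: 18.95
tool_pos: [0.5685, -0.0361, 0.0698]
orientation: [0.0, 0.989, 0.146, -0.0]
ft_force: [-2.0, -1.1, -0.0]
grip_width: 0.0009
grasp_force: 1.3
```

```bash
python3 n.py|sed -n '1p;3p'
```

```text
t 18.95 jig [-39.6 -61.   39.8] yaw 16.85 F jig [-2.21 -0.44 -0.01] w 0.9 1.2851467756399337
shift px [-0.16535711 -0.01698542] cc 0.9890438794239723
```

Call:
play_rows --pt "0.0001 0 0 0 1" --pt "0.0002 0 0 0 1" --pt "0.0003 0 0 0 1"

```text
clock: 19.3
tool_pos: [0.5687, -0.036, 0.0698]
orientation: [-0.0, 0.989, 0.146, -0.0]
ft_force: [-2.3, -0.8, 0.9]
grip_width: 0.0006
grasp_force: 1.4
```

Call:
play_rows --pt "0.0001 0 0 0 1" --pt "0.0002 0 0 0 1" --pt "0.0003 0 0 0 1"

```text
clock: 19.6
tool_pos: [0.5691, -0.0359, 0.0698]
orientation: [-0.0, 0.989, 0.146, -0.0]
ft_force: [-2.5, -1.8, 1.2]
grip_width: 0.0005
grasp_force: 1.4
```

Call:
play_rows --pt "0.0001 0 0 0 1" --pt "0.0002 0 0 0 1" --pt "0.0003 0 0 0 1"

```text
clock: 19.9
tool_pos: [0.5694, -0.0358, 0.0698]
orientation: [-0.0, 0.989, 0.146, 0.0]
ft_force: [-2.9, -0.4, 1.6]
grip_width: 0.0002
grasp_force: 1.4
```

Call:
play_rows --pt "0.0001 0 0 0 1" --pt "0.0002 0 0 0 1" --pt "0.0003 0 0 0 1"

```text
clock: 20.2
tool_pos: [0.5697, -0.0357, 0.0698]
orientation: [-0.0, 0.989, 0.146, 0.0]
ft_force: [-2.1, -1.1, 1.6]
grip_width: 0.0001
grasp_force: 1.4
```

Call:
play_rows --pt "0.0001 0 0 0 1" --pt "0.0002 0 0 0 1" --pt "0.0003 0 0 0 1"

```text
clock: 20.5
tool_pos: [0.5698, -0.0357, 0.0698]
orientation: [-0.0, 0.989, 0.147, -0.0]
ft_force: [-2.8, -2.1, 1.6]
grip_width: 0.0002
grasp_force: 1.9
```

Call:
play_rows --pt "0.0001 0 0 0 1" --pt "0.0001 0 0 0 1"

```text
clock: 20.7
tool_pos: [0.5699, -0.0357, 0.0698]
orientation: [-0.0, 0.989, 0.146, -0.0]
ft_force: [-3.1, -1.5, 2.1]
grip_width: 0.0007
grasp_force: 2.1
```

Call:
play_rows --pt "0.0001 0 0 0 1" --pt "0.0002 0 0 0 1" --pt "0.0002 0 0 0 1"

```text
clock: 21.0
tool_pos: [0.57, -0.0356, 0.0698]
orientation: [0.0, 0.989, 0.147, -0.0]
ft_force: [-5.1, -1.5, 2.4]
grip_width: 0.0002
grasp_force: 2.5
```

Call:
play_rows --pt "0.0001 0 0 0 1" --pt "0.0002 0 0 0 1" --pt "0.0003 0 0 0 1" --pt "0.0003 0 0 0 1"

```text
clock: 21.4
tool_pos: [0.5702, -0.0355, 0.0698]
orientation: [-0.0, 0.989, 0.147, -0.0]
ft_force: [-6.0, -2.0, 2.7]
grip_width: 0.0003
grasp_force: 2.6
```

```bash
python3 n.py|sed -n '1p;3p'
```

```text
t 21.4 jig [-37.8 -60.9  39.8] yaw 16.85 F jig [-6.29 -0.15  2.68] w 0.3 2.5904987566173077
shift px [-0.41178656 -0.05205679] cc 0.9730430434213774
```

Call:
play_rows --pt "0.0001 0 0 0 1" --pt "0.0002 0 0 0 1" --pt "0.0003 0 0 0 1" --pt "0.0003 0 0 0 1"

```text
clock: 21.85
tool_pos: [0.5703, -0.0355, 0.0697]
orientation: [-0.0, 0.989, 0.147, -0.001]
ft_force: [-6.0, -2.2, 3.6]
grip_width: 0.0002
grasp_force: 3.0
```

Call:
play_rows --pt "0.0001 0 0 0 1" --pt "0.0002 0 0 0 1" --pt "0.0003 0 0 0 1" --pt "0.0004 0 0 0 1" --pt "0.0004 0 0 0 1"

```text
clock: 22.35
tool_pos: [0.5703, -0.0354, 0.0697]
orientation: [-0.0, 0.989, 0.147, -0.001]
ft_force: [-6.6, -3.3, 4.1]
grip_width: 0.0008
grasp_force: 3.5
```

Call:
play_rows --pt "0.0002 0 0 0 1" --pt "0.0003 0 0 0 1" --pt "0.0004 0 0 0 1" --pt "0.0005 0 0 0 1" --pt "0.0006 0 0 0 1" --pt "0.0006 0 0 0 1"

```text
clock: 22.95
tool_pos: [0.5704, -0.0354, 0.0696]
orientation: [-0.0, 0.989, 0.147, -0.001]
ft_force: [-8.0, -3.7, 4.4]
grip_width: 0.0006
grasp_force: 4.2
```

Call:
play_rows --pt "0.0002 0 0 0 1" --pt "0.0004 0 0 0 1" --pt "0.0006 0 0 0 1" --pt "0.0008 0 0 0 1" --pt "0.001 0 0 0 1" --pt "0.001 0 0 0 1" --pt "0.001 0 0 0 1" --pt "0.001 0 0 0 1"

```text
clock: 23.75
tool_pos: [0.5706, -0.0352, 0.0695]
orientation: [-0.0, 0.989, 0.147, -0.002]
ft_force: [-10.4, -4.3, 5.7]
grip_width: 0.0002
grasp_force: 5.3
```

Call:
play_rows --pt "0.0002 0 0 0 1" --pt "0.0002 0 0 0 1" --pt "0.0002 0 0 0 1" --pt "0.0002 0 0 0 1" --pt "0.0002 0 0 0 1" --pt "0.0002 0 0 0 1"

```text
clock: 24.35
tool_pos: [0.5706, -0.0352, 0.0694]
orientation: [-0.0, 0.989, 0.147, -0.002]
ft_force: [-9.3, -4.4, 5.4]
grip_width: 0.0007
grasp_force: 5.5
```

Call:
play_rows --pt "-0.001 0 0 0 1" --pt "-0.003 0 0 0 1" --pt "-0.006 0 0 0 1" --pt "-0.012 0 0 0 1" --pt "-0.03 0 -0.01 0 1" --pt "-0.06 0 -0.04 0 1" --pt "-0.1 0 -0.07 0 1" --pt "-0.14 0 -0.08 0 1" --pt "-0.14 0 -0.08 0 1"

```text
clock: 25.25
tool_pos: [0.4353, -0.0758, 0.151]
orientation: [0.0, 0.989, 0.146, -0.0]
ft_force: [-0.2, -0.7, -0.1]
grip_width: 0.0007
grasp_force: 0.0
```

Run:
```python
from h import *
from rig import viewer
st()
for n in("top","side"):
    d=viewer.get_image(n);X=cloud(d).reshape(-1,3);j=(X[:,:2]-o)@np.c_[ex,ey]*1000;z=(X[:,2]-.0304)*1000
    s=(z>38)&(z<60)&(abs(j[:,0]+45)<40)&(abs(j[:,1]+60)<20);print(n,"tab",s.sum(),np.median(j[s],0))
    a=(abs(j[:,1]+60)<8)&(j[:,0]>12)&(j[:,0]<50);print("nut top z pct",np.percentile(z[a],[50,75,90,97]).round(1))
    hsv=cv2.cvtColor(d["color"],cv2.COLOR_RGB2HSV)
    for c in([82,70],):pass
```

```text
t 25.25 jig [-178.6  -59.7  121. ] yaw 16.76 F jig [-0.4  -0.57 -0.12] w 0.7 0.0
top tab 47 [-24.70130978 -59.6362614 ]
nut top z pct [ 2.5 15.5 18.4 20. ]
side tab 58 [-21.88418883 -54.71148842]
nut top z pct [15.5 17.8 18.8 21.9]
```

```bash
python3 -c "
from rig import workorder
print(workorder.job_done())"
```

```text
the job is handed in; nothing more can be done
None
```

The job is handed in: by the cameras the nut sits flat in its pocket and the keeper is closed on it at about 47 mm, held there at roughly 8–9 N for over half a second (estimated from the wrist force), then let go; no verdict was returned.

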